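# Put the gearbox parts back in their own trays

### The arm

A 6-joint arm with a two-finger parallel gripper is mounted at the origin on the work surface. World frame = base frame: x ahead of the robot, y to its left, z up, the work surface at z = 0. Lengths are in m, angles in rad, forces in N, time in s.
With the tool pointing down it reaches from about 0.375 to 0.975 m from the base axis. Payload 3.8 kg.
Tool frame: the origin (TCP) lies where the fingers leave the gripper's body, on its centre line; the fingertips stand 73 mm ahead of it and the grasp point (between the pads) lies 54 mm ahead of it (nose_length is the distance from the TCP to the fingertips, in m); z points along the fingers, y is the line along which they close (so a half turn about z gives the same grasp; the last joint's range is limited). The gripper opens to 85 mm and grips with 20 to 120 N. Pads are 22 mm wide; open, the fingers measure 114 mm over their backs; the gripper's body (76 mm by 85 mm) begins 54 mm behind the grasp point. The pads swing forward as they close: fully open they stand 13 mm farther back than shut.
Start: joints at [-0.037, 0.264, 1.604, -0, 1.274, -0.037], TCP at [0.675, -0, 0.304] pointing down, gripper open.
Joint ranges: [-2.63, 2.63], [-0.94, 2.18], [0.31, 2.57], [-1.31, 4.45], [0, 2.66], [-2.55, 2.55]. Speed limits (rad/s): [2.57, 2.57, 3.14, 3.14, 3.14, 3.14].

### API

Orientations are given as a rotation vector (axis times angle).
In Python, from workcell import read_state, read_camera, calibration, finish_job, look_for, cut_out, tip_of, nose_length gives the robot as it stands.
- The arm moves only by the tool step_arm, never from a script. Its argument "targets" is a list of rows, each a list of 3 entries, a list of its own where there are three numbers: the turn, a rotation vector about the tool's x, y, z in rad, then the shift along the tool's x, y, z in mm, then the finger opening in mm, from 0 to 85.4. In form: [[[ax, ay, az], [x, y, z], grip], ...]. A call has 1 to 5 rows; each row shifts and turns the commanded pose from where the row before left it, along the tool's axes as they then stand; what a row does not reach is not made up. A row lasts 1/12 s, in which the tool goes at most 41.7 mm and 7.16 degrees, less where a joint would pass 70% of its speed; a pose out of reach is approached as far as the arm can. A call with a gripper value outside its range is refused whole. The fingers move at their own pace and stop on an object; "grip_force" is the grip in N (left out, the last holds). Time passes only in rows, so rows that do not move let the fingers close. It gives the time, the measured TCP pose, the force, the opening and the grip force at its end, in the units of the state.
- read_state(): the state, without advancing time (a new reading comes with each control period).
- read_camera(name): name is "scene" or "side" or "wrist"; returns the picture (480x640x3 uint8, red, green, blue); there is no depth.
- calibration(name): a dict with "camera_matrix" (3x3 intrinsics, pixels), "dist_coeffs" ([k1, k2, p1, p2, k3] as OpenCV has them; the pictures are not rectified), "R" (3x3) and "t" (3): a world point X has camera coordinates R X + t. Camera axes: x right, y down, z forward; pixel columns grow to the right and rows downward; lengths in m; the calibration is good to about 2 mm. A picture is of the moment at which its call begins: read the wrist's pose just before it. calibration takes no time and is no camera call; for the wrist camera it gives the pose at the moment of the call.
- finish_job(): hands the job in; it is judged then, once.
Trained networks look in the newest picture that a camera, given by its name, has taken for a name from the list of things; names that differ only in an ending like _2 or _b are one class to them, and where a whole thing is asked for, a point or a joint stands for the part that bears it (a point fixed in the world has none). Each returns a list of dicts, best first, with "score" (0 to 1); they miss things now and then, are a little off and sometimes report something else, mostly with a low value. They report only what shows in the picture. A call takes as long as a camera call. They do not tell look-alikes from the thing itself.
- look_for(camera, query): "extent" ([left, top, right, bottom] in pixels, round what is visible of it).
- cut_out(camera, query): "region" (480x640 bool, what is visible of it) and "extent" ([left, top, right, bottom] in pixels, round what is visible of it).
- tip_of(camera, query): "at" ([row, column] in pixels: a listed point, or the origin of a listed thing).
The state is a dict: "time": time; "q": joint angles; "joint_vel": joint speeds; "joint_torque": joint torques, N m; "tool_pos": TCP position; "tcp_rot": TCP orientation; "wrist_force": force on the tool from outside, world axes, zero at the start; "torque": the same for the moment, N m; "width": opening from 0.0 (shut) to 1.0 (fully open); "grip_force": force on a finger pad.
Only numpy, scipy, OpenCV 4.12 (cv2) and the standard library are available. Lean on these libraries where they do the work, as an engineer would, in place of code of your own. Each camera call takes 0.05 s, during which the arm holds its last target. There are 200 camera calls.

### The job

The four gearbox parts on this repair bench have been put back in each other's trays: move them about, using the bare tray as the free spot, until every part stands hub up, flat on the floor of the tray painted in the colour of its own paint mark, and the bare tray is empty again. Lower each part into its tray rather than letting it drop, and do not knock over the amber jar.

Things in the scene. Friction and masses are not known exactly. Their poses are not given: they have to be found in the camera images.
- spur_gear_center (a point): Steel spur gear: toothed wheel 66 mm across and 16 mm thick at the bottom, with a plain round hub of 30 mm diameter rising from it to the top; RED paint on the hub's end and in a ring round its foot. 50 mm tall in all. This point is its centre, 25 mm above its underside, on its axis; z points up along the hub. Loose, about 0.3 to 0.6 kg. At the start it stands upright in a tray that is not its own.
- bearing_center (a point): Ball bearing on a sleeve: dark ring with a row of balls, 64 mm across and 16 mm thick, with a round steel sleeve of 28 mm diameter rising from it to the top; YELLOW paint on the sleeve's end and in a ring round its foot. 50 mm tall in all. This point is its centre, 25 mm above its underside, on its axis; z points up along the hub. Loose, about 0.3 to 0.6 kg. At the start it stands upright in a tray that is not its own.
- clutch_hub_center (a point): Brass-coloured clutch hub: slotted drum 64 mm across and 18 mm thick, with a round steel hub of 34 mm diameter rising from it to the top; BLUE paint on the hub's end and in a ring round its foot. 50 mm tall in all. This point is its centre, 25 mm above its underside, on its axis; z points up along the hub. Loose, about 0.3 to 0.6 kg. At the start it stands upright in a tray that is not its own.
- bevel_gear_center (a point): Copper-coloured bevel gear: toothed cone 66 mm across at the bottom and 19 mm thick, with a round steel hub of 30 mm diameter rising from it to the top; GREEN paint on the hub's end and in a ring round its foot. 50 mm tall in all. This point is its centre, 25 mm above its underside, on its axis; z points up along the hub. Loose, about 0.3 to 0.6 kg. At the start it stands upright in a tray that is not its own.
- tray_red: Red round shallow tray, fixed to the bench: outer diameter 98 mm, rim 9 mm high and 5 mm thick, inner diameter 88 mm, floor 3 mm above the bench. Origin: centre of its underside, on the bench; z up. The spur gear belongs here; another part stands in it at the start.
- tray_yellow: Yellow round shallow tray, fixed to the bench: outer diameter 98 mm, rim 9 mm high and 5 mm thick, inner diameter 88 mm, floor 3 mm above the bench. Origin: centre of its underside, on the bench; z up. The bearing belongs here; another part stands in it at the start.
- tray_blue: Blue round shallow tray, fixed to the bench: outer diameter 98 mm, rim 9 mm high and 5 mm thick, inner diameter 88 mm, floor 3 mm above the bench. Origin: centre of its underside, on the bench; z up. The clutch hub belongs here; another part stands in it at the start.
- tray_green: Green round shallow tray, fixed to the bench: outer diameter 98 mm, rim 9 mm high and 5 mm thick, inner diameter 88 mm, floor 3 mm above the bench. Origin: centre of its underside, on the bench; z up. The bevel gear belongs here; another part stands in it at the start.
- tray_bare: Bare, unpainted pale metal (nearly white) round shallow tray, fixed to the bench: outer diameter 98 mm, rim 9 mm high and 5 mm thick, inner diameter 88 mm, floor 3 mm above the bench. Origin: centre of its underside, on the bench; z up. Empty at the start: the free spot.
- jar_center (a point): Small amber glass jar with a black lid, 56 mm in diameter, 70 mm tall, loose, standing among the trays. This point is its centre, 35 mm above the bench; z points up. It need not be moved, and must stay standing.
Mind the look-alikes: they are no part of the job. What is shaped like the part that bears clutch_hub_center but purple is not meant.

How it is judged:
By the outcome, as a careful person would: the job done as asked, in the order asked, and still so for the second after the job is handed in, with the robot touching nothing.
It also fails if it takes over 136 s, if anything falls off the work surface, if the arm or the gripper's body presses on something with over 40 N, if the wrist force passes 120 N, or if a joint passes its speed limit or range.

## Working session

There is one attempt and no reset: what is moved stays moved. The work goes in short steps, Python scripts to look and compute and a tool call to move; the robot and the scene stay as the last step left them, time stands still between calls to the robot, and variables do not carry over. Pictures are saved under pics/ and viewed, at most 14 in all, crops included, and the job is handed in when it is done.

Besides the shell and the picture viewer there is one more tool, called in YAML: its name, and indented under it one key for each argument. step_arm: Moves the arm, as the interface text tells. Its arguments: {"type":"object","properties":{"targets":{"type":"array","items":{"type":"array"}},"grip_force":{"type":"number"}},"required":["targets"]}

```bash
mkdir -p pics; ls; cat > h.py <<'E'
import numpy as np,cv2
from workcell import *
def ray(cam,uv,z,c=None):
    c=c or calibration(cam); K=np.array(c["camera_matrix"]);D=np.array(c["dist_coeffs"]);R=np.array(c["R"]);t=np.array(c["t"])
    p=cv2.undistortPoints(np.array([[uv]],float),K,D)[0,0]
    d=R.T@np.array([p[0],p[1],1]);o=-R.T@t
    return o+d*(z-o[2])/d[2]
Q=dict(spur_gear_center=.025,bearing_center=.025,clutch_hub_center=.025,bevel_gear_center=.025,tray_red=0,tray_yellow=0,tray_blue=0,tray_green=0,tray_bare=0,jar_center=.035)
E
python3 - <<'E'
from h import *
for cam in("scene","side"):
    im=read_camera(cam);cv2.imwrite(f"pics/{cam}0.png",im[:,:,::-1])
    for q,z in Q.items():
        for r in tip_of(cam,q)[:3]:
            if r["score"]>.2:
                v,u=r["at"];print(cam,q,round(r["score"],2),(round(u),round(v)),ray(cam,(u,v),z+(.003 if 'gear' in q or 'bear' in q or 'hub' in q else 0)).round(3))
print(read_state())
E
```

```text
pics
scene spur_gear_center 0.9 (505, 278) [0.428 0.225 0.028]
scene spur_gear_center 0.37 (496, 290) [0.456 0.23  0.028]
scene bearing_center 0.76 (222, 196) [ 0.688 -0.183  0.028]
scene clutch_hub_center 0.91 (277, 259) [ 0.685 -0.019  0.028]
scene clutch_hub_center 0.89 (198, 331) [0.844 0.012 0.028]
scene clutch_hub_center 0.83 (169, 269) [ 0.828 -0.106  0.028]
scene bevel_gear_center 0.72 (354, 333) [0.671 0.149 0.028]
scene tray_red 0.97 (224, 203) [ 0.684 -0.19   0.   ]
scene tray_yellow 0.86 (281, 270) [ 0.684 -0.014  0.   ]
scene tray_blue 0.25 (506, 278) [0.408 0.222 0.   ]
scene tray_green 0.76 (501, 286) [0.425 0.226 0.   ]
scene tray_bare 0.77 (307, 129) [ 0.453 -0.252  0.   ]
scene jar_center 0.72 (378, 207) [0.496 0.005 0.035]
side spur_gear_center 0.61 (398, 343) [0.43  0.227 0.028]
side bearing_center 0.89 (326, 180) [ 0.685 -0.184  0.028]
side bearing_center 0.64 (397, 342) [0.432 0.226 0.028]
side clutch_hub_center 0.81 (219, 222) [0.829 0.033 0.028]
side clutch_hub_center 0.8 (295, 223) [ 0.69  -0.013  0.028]
side clutch_hub_center 0.67 (311, 336) [0.559 0.258 0.0
[... 477 characters left out ...]
 0.159 0.035]
{'time': 1.1, 'q': array([-3.68872019e-02,  2.63842215e-01,  1.60401649e+00,  6.05189156e-05,
        1.27371371e+00, -3.68912991e-02]), 'joint_vel': array([ 0.00128355,  0.00129388,  0.00104768,  0.00147822,  0.00031525,
       -0.00084221]), 'joint_torque': array([-1.00973120e-03, -5.15073216e+01, -3.67732394e+01, -2.67560318e-05,
        8.14247869e-04,  1.24080790e-05]), 'tool_pos': array([6.74981874e-01, 2.33886914e-05, 3.03909778e-01]), 'tcp_rot': array([-2.22143923e+00, -2.22140898e+00, -8.82347951e-05]), 'wrist_force': array([ 0.48354928, -0.53678941,  0.46783094]), 'torque': array([-0.05162183, -0.01419123,  0.00243274]), 'grip_force': 0.0, 'width': 0.9997129048850913}
```

View pics/scene0.png

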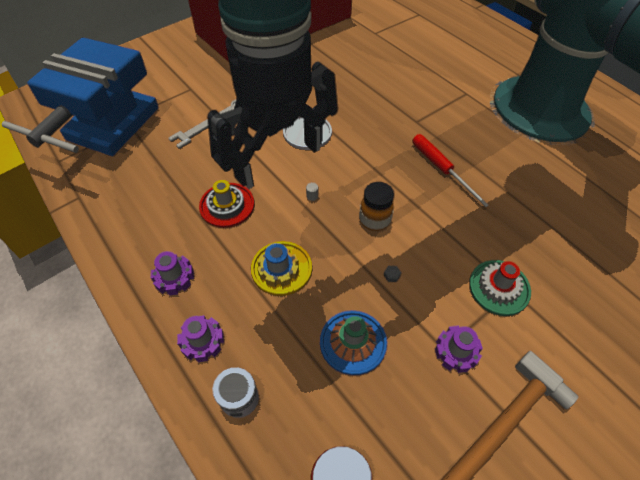

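View pics/side0.png

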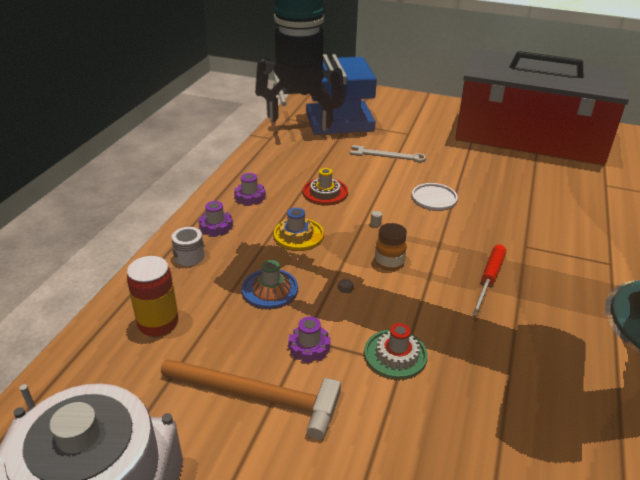

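The true clutch hub is the brass one with blue paint at scene (277,259), in the yellow tray. The ones at (169,269), (198,331) and (460,347) are purple look-alikes. The starting layout is: bearing in red, clutch in yellow, bevel in blue, spur in green, and the bare tray empty at (307,129). I'll confirm with an enlarged crop while moving above the bearing.

```bash
python3 - <<'E'
import cv2
from workcell import *
im=cv2.imread("pics/scene0.png");cv2.imwrite("pics/crop.png",cv2.resize(im[165:385,140:400],None,fx=2.7,fy=2.7,interpolation=2))
print(nose_length() if callable(nose_length) else nose_length)
E
```

```text
0.0726
```

View pics/crop.png

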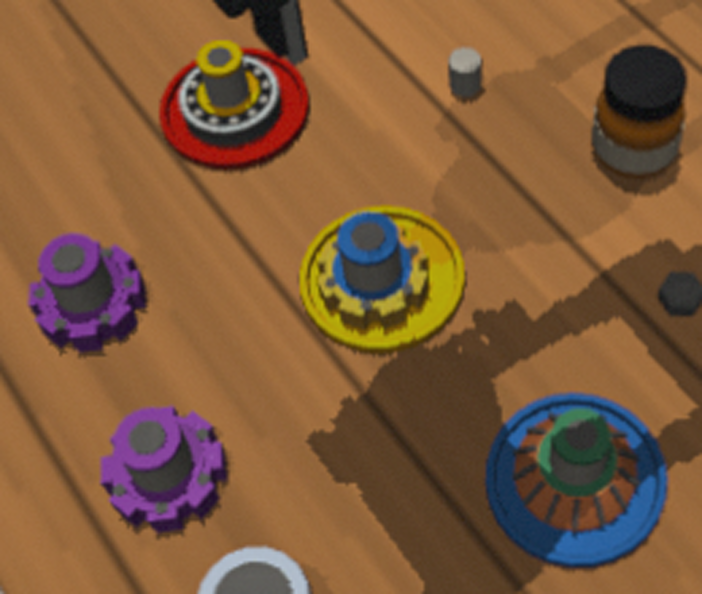

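step_arm:
  targets:
    - [[0,0,0],[-30,2,10],85]
    - [[0,0,0],[-30,2,20],85]
    - [[0,0,0],[-30,2,20],85]
    - [[0,0,0],[-30,2,20],85]
    - [[0,0,0],[-30,2,20],85]

```text
time: 1.52
tool_pos: [0.685, -0.1512, 0.2133]
tcp_rot: [2.221, 2.222, 0.001]
wrist_force: [1.0, -0.3, 0.1]
width: 0.995
grip_force: 0.0
```

step_arm:
  targets:
    - [[0,0,0],[-20,2,14],85]
    - [[0,0,0],[-14,0,0],85]
    - [[0,0,0],[0,0,0],85]
    - [[0,0,0],[0,0,0],85]

```text
time: 1.85
tool_pos: [0.6874, -0.1843, 0.2009]
tcp_rot: [2.223, 2.219, 0.002]
wrist_force: [-0.2, -0.6, 1.0]
width: 0.996
grip_force: 0.0
```

The crop shows the blue-painted brass hub at crop (370,265) in the yellow tray, with the purple ones standing apart. I'm above the bearing now, so I'll take one close wrist look.

```bash
cat >> h.py <<'E'
def look(qs,name=None,cam="wrist"):
    s=read_state();c=calibration(cam);im=read_camera(cam)
    if name:cv2.imwrite(f"pics/{name}.png",im[:,:,::-1])
    for q in qs:
        for r in tip_of(cam,q)[:2]:
            v,u=r["at"];z=Q[q]+(.003 if Q[q]==.025 else 0)
            print(q,round(r["score"],2),(round(u),round(v)),ray(cam,(u,v),z,c).round(4))
    print(s["tool_pos"].round(4))
E
python3 -c "
from h import *
look(['bearing_center','tray_red'],'w1')"
```

```text
bearing_center 0.9 (320, 233) [ 0.6822 -0.1823  0.028 ]
[ 0.6874 -0.1843  0.2009]
```

View pics/w1.png

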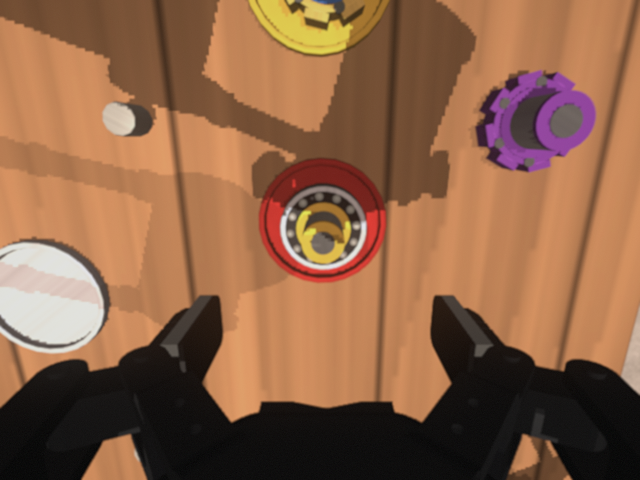

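The wrist picture shows the bearing at (320,233), centred between the fingers, with nothing near the finger paths. I'll descend and grip.

step_arm:
  targets:
    - [[0,0,0],[0,-2,30],85]
    - [[0,0,0],[0,0,30],85]
    - [[0,0,0],[0,0,28],85]
    - [[0,0,0],[0,0,16],85]
    - [[0,0,0],[0,0,0],85]

```text
time: 2.42
tool_pos: [0.6823, -0.1815, 0.0917]
tcp_rot: [-2.215, -2.219, 0.005]
wrist_force: [-1.6, -0.1, -1.0]
width: 0.996
grip_force: 0.0
```

step_arm:
  targets:
    - [[0,0,0],[0,0,0],20]
    - [[0,0,0],[0,0,0],20]
    - [[0,0,0],[0,0,0],20]
    - [[0,0,0],[0,0,0],20]
    - [[0,0,0],[0,0,0],20]
  grip_force: 60

```text
time: 2.83
tool_pos: [0.6861, -0.1843, 0.0983]
tcp_rot: [2.219, 2.22, 0.002]
wrist_force: [-0.8, 0.4, 0.5]
width: 0.311
grip_force: 59.4
```

step_arm:
  targets:
    - [[0,0,0],[0,0,0],20]
    - [[0,0,0],[0,0,0],20]
    - [[0,0,0],[0,0,0],20]
    - [[0,0,0],[0,0,0],20]
    - [[0,0,0],[0,0,0],20]

```text
time: 3.25
tool_pos: [0.6863, -0.1843, 0.0983]
tcp_rot: [2.219, 2.219, 0.003]
wrist_force: [-1.2, 1.8, 6.2]
width: 0.308
grip_force: 60.0
```

step_arm:
  targets:
    - [[0,0,0],[0,0,-8],20]
    - [[0,0,0],[0,0,-18],20]
    - [[0,0,0],[0,0,-25],20]
    - [[0,0,0],[0,0,-25],20]
    - [[0,0,0],[0,0,-18],20]

```text
time: 3.67
tool_pos: [0.6848, -0.1841, 0.1913]
tcp_rot: [-2.222, -2.221, 0.0]
wrist_force: [0.6, 0.2, -3.3]
width: 0.311
grip_force: 59.5
```

step_arm:
  targets:
    - [[0,0,0],[0,0,-6],20]
    - [[0,0,0],[-4,-15,0],20]
    - [[0,0,0],[-7,-25,0],20]
    - [[0,0,0],[-7,-25,0],20]
    - [[0,0,0],[-7,-25,0],20]

```text
time: 4.08
tool_pos: [0.5929, -0.2087, 0.1941]
tcp_rot: [-2.219, -2.22, 0.002]
wrist_force: [-0.6, 0.0, -3.9]
width: 0.312
grip_force: 59.8
```

step_arm:
  targets:
    - [[0,0,0],[-7,-25,0],20]
    - [[0,0,0],[-7,-25,0],20]
    - [[0,0,0],[-7,-25,0],20]
    - [[0,0,0],[-7,-25,0],20]
    - [[0,0,0],[-6,-20,0],20]

```text
time: 4.5
tool_pos: [0.472, -0.2426, 0.1942]
tcp_rot: [-2.219, -2.219, 0.002]
wrist_force: [-0.1, 0.5, -3.8]
width: 0.313
grip_force: 59.8
```

step_arm:
  targets:
    - [[0,0,0],[-4,-14,0],20]
    - [[0,0,0],[-1,-6,0],20]
    - [[0,0,0],[0,0,0],20]
    - [[0,0,0],[0,0,0],20]
    - [[0,0,0],[0,0,0],20]

```text
time: 4.92
tool_pos: [0.4561, -0.248, 0.1961]
tcp_rot: [2.22, 2.221, 0.001]
wrist_force: [0.5, 0.1, -3.6]
width: 0.308
grip_force: 59.9
```

```bash
python3 -c "
from h import *
look(['tray_bare'],'w2')"
```

```text
tray_bare 0.62 (327, 224) [ 0.4556 -0.2453  0.    ]
[ 0.4561 -0.248   0.1961]
```

View pics/w2.png

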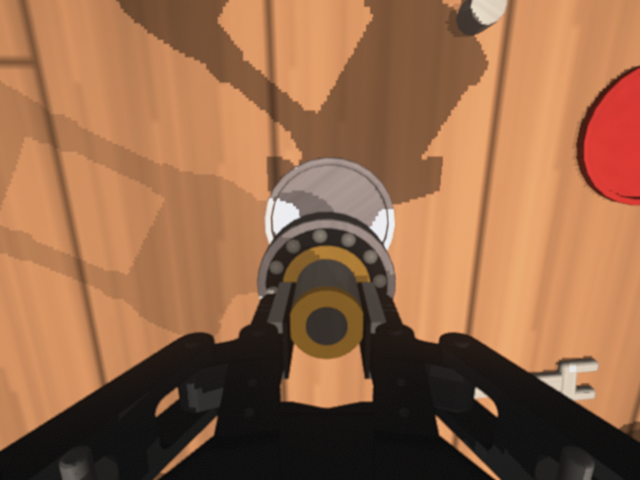

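The bearing is held upright, and the bare tray is centred at about (330,220). I'll lower it gently.

step_arm:
  targets:
    - [[0,0,0],[2,0,10],20]
    - [[0,0,0],[0,0,22],20]
    - [[0,0,0],[0,0,25],20]
    - [[0,0,0],[0,0,16],20]
    - [[0,0,0],[0,0,10],20]

```text
time: 5.43
tool_pos: [0.4539, -0.2447, 0.1098]
tcp_rot: [-2.218, -2.219, 0.001]
wrist_force: [-0.7, -0.2, -4.2]
width: 0.305
grip_force: 59.8
```

step_arm:
  targets:
    - [[0,0,0],[0,0,6],20]
    - [[0,0,0],[0,0,4],20]
    - [[0,0,0],[0,0,2],20]
    - [[0,0,0],[0,0,1],20]
    - [[0,0,0],[0,0,0],20]

```text
time: 5.85
tool_pos: [0.4556, -0.2464, 0.1006]
tcp_rot: [2.22, 2.22, 0.001]
wrist_force: [-0.2, -0.1, -3.6]
width: 0.303
grip_force: 59.8
```

step_arm:
  targets:
    - [[0,0,0],[0,0,1],20]
    - [[0,0,0],[0,0,0.5],20]
    - [[0,0,0],[0,0,0],20]
    - [[0,0,0],[0,0,0],20]

```text
time: 6.18
tool_pos: [0.4551, -0.2461, 0.0987]
tcp_rot: [2.221, 2.221, 0.0]
wrist_force: [-0.4, 1.0, -3.6]
width: 0.308
grip_force: 59.8
```

step_arm:
  targets:
    - [[0,0,0],[0,0,0.5],20]
    - [[0,0,0],[0,0,0.5],20]
    - [[0,0,0],[0,0,0],20]
    - [[0,0,0],[0,0,0],20]

```text
time: 6.52
tool_pos: [0.4552, -0.2461, 0.0983]
tcp_rot: [2.221, 2.221, 0.0]
wrist_force: [-3.2, 1.7, 5.2]
width: 0.311
grip_force: 60.9
```

Contact made. I'll release, lift and go to the spur gear.

step_arm:
  targets:
    - [[0,0,0],[0,0,0],85]
    - [[0,0,0],[0,0,0],85]
    - [[0,0,0],[0,0,0],85]
    - [[0,0,0],[0,0,0],85]
    - [[0,0,0],[0,0,0],85]

```text
time: 6.93
tool_pos: [0.4551, -0.2461, 0.0974]
tcp_rot: [2.221, 2.221, 0.0]
wrist_force: [0.2, -1.5, 0.4]
width: 0.982
grip_force: 0.0
```

step_arm:
  targets:
    - [[0,0,0],[0,0,-10],85]
    - [[0,0,0],[0,0,-25],85]
    - [[0,0,0],[0,0,-30],85]
    - [[0,0,0],[0,0,-25],85]
    - [[0,0,0],[0,0,-12],85]

```text
time: 7.35
tool_pos: [0.4567, -0.247, 0.2038]
tcp_rot: [2.217, 2.217, 0.002]
wrist_force: [1.1, -1.2, 0.4]
width: 0.994
grip_force: 0.0
```

step_arm:
  targets:
    - [[0,0,0],[20,-1,0],85]
    - [[0,0,0],[30,-2,0],85]
    - [[0,0,0],[32,-2,0],85]
    - [[0,0,0],[32,-2,0],85]
    - [[0,0,0],[32,-2,0],85]

```text
time: 7.77
tool_pos: [0.4454, -0.0988, 0.1993]
tcp_rot: [-2.222, -2.22, -0.0]
wrist_force: [0.9, -0.0, -0.4]
width: 0.996
grip_force: 0.0
```

step_arm:
  targets:
    - [[0,0,0],[32,-2,0],85]
    - [[0,0,0],[32,-2,0],85]
    - [[0,0,0],[32,-2,0],85]
    - [[0,0,0],[32,-2,0],85]
    - [[0,0,0],[32,-2,0],85]

```text
time: 8.18
tool_pos: [0.4354, 0.0615, 0.1994]
tcp_rot: [2.222, 2.221, 0.0]
wrist_force: [0.9, -0.1, 0.2]
width: 0.995
grip_force: 0.0
```

step_arm:
  targets:
    - [[0,0,0],[32,-2,0],85]
    - [[0,0,0],[32,-2,0],85]
    - [[0,0,0],[32,-2,0],85]
    - [[0,0,0],[32,-1,0],85]
    - [[0,0,0],[22,0,0],85]

```text
time: 8.6
tool_pos: [0.4284, 0.2124, 0.1995]
tcp_rot: [-2.22, -2.222, -0.001]
wrist_force: [-0.3, -0.6, 0.1]
width: 0.993
grip_force: 0.0
```

step_arm:
  targets:
    - [[0,0,0],[12,0,0],85]
    - [[0,0,0],[4,0,0],85]
    - [[0,0,0],[0,0,0],85]
    - [[0,0,0],[0,0,0],85]

```text
time: 8.93
tool_pos: [0.4288, 0.2251, 0.1991]
tcp_rot: [2.221, 2.221, -0.002]
wrist_force: [-0.6, -0.5, -0.4]
width: 0.992
grip_force: 0.0
```

```bash
python3 -c "
from h import *
look(['spur_gear_center','tray_green'],'w3')"
```

```text
spur_gear_center 0.57 (330, 240) [0.4302 0.2221 0.028 ]
[0.4288 0.2251 0.1991]
```

View pics/w3.png

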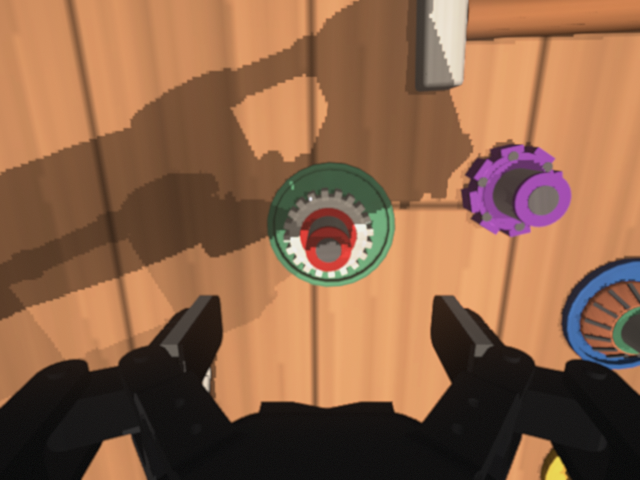

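The spur gear is at (330,240) in the green tray, whose centre is at (331,224). The purple look-alike at (516,190) is well clear. Grasping now.

step_arm:
  targets:
    - [[0,0,0],[-2,0,22],85]
    - [[0,0,0],[0,0,30],85]
    - [[0,0,0],[0,0,25],85]
    - [[0,0,0],[0,0,16],85]
    - [[0,0,0],[0,0,8],85]

```text
time: 9.5
tool_pos: [0.4274, 0.2222, 0.0959]
tcp_rot: [-2.222, -2.219, 0.007]
wrist_force: [-0.1, -0.2, -0.4]
width: 0.994
grip_force: 0.0
```

step_arm:
  targets:
    - [[0,0,0],[0,0,0],85]
    - [[0,0,0],[0,0,0],20]
    - [[0,0,0],[0,0,0],20]
    - [[0,0,0],[0,0,0],20]
    - [[0,0,0],[0,0,0],20]

```text
time: 9.92
tool_pos: [0.43, 0.2244, 0.0997]
tcp_rot: [2.221, 2.221, 0.004]
wrist_force: [-0.5, 0.4, -0.8]
width: 0.449
grip_force: 0.0
```

step_arm:
  targets:
    - [[0,0,0],[0,0,0],20]
    - [[0,0,0],[0,0,0],20]
    - [[0,0,0],[0,0,0],20]
    - [[0,0,0],[0,0,0],20]

```text
time: 10.25
tool_pos: [0.43, 0.2245, 0.0998]
tcp_rot: [2.221, 2.221, 0.004]
wrist_force: [0.0, -0.5, 6.2]
width: 0.332
grip_force: 59.3
```

step_arm:
  targets:
    - [[0,0,0],[0,0,-8],20]
    - [[0,0,0],[0,0,-18],20]
    - [[0,0,0],[0,0,-25],20]
    - [[0,0,0],[0,0,-25],20]
    - [[0,0,0],[0,0,-18],20]

```text
time: 10.67
tool_pos: [0.4287, 0.2239, 0.1938]
tcp_rot: [-2.221, -2.222, -0.0]
wrist_force: [0.2, 0.3, -4.0]
width: 0.331
grip_force: 59.7
```

step_arm:
  targets:
    - [[0,0,0],[-10,6,-6],20]
    - [[0,0,0],[-20,12,0],20]
    - [[0,0,0],[-26,16,0],20]
    - [[0,0,0],[-26,16,0],20]
    - [[0,0,0],[-26,16,0],20]

```text
time: 11.08
tool_pos: [0.4945, 0.1143, 0.1973]
tcp_rot: [-2.22, -2.222, 0.003]
wrist_force: [0.0, 0.4, -3.6]
width: 0.334
grip_force: 59.8
```

step_arm:
  targets:
    - [[0,0,0],[-26,16,0],20]
    - [[0,0,0],[-26,16,0],20]
    - [[0,0,0],[-26,16,0],20]
    - [[0,0,0],[-26,16,0],20]
    - [[0,0,0],[-26,16,0],20]

```text
time: 11.5
tool_pos: [0.5744, -0.016, 0.1968]
tcp_rot: [-2.22, -2.22, 0.003]
wrist_force: [0.5, 1.0, -4.4]
width: 0.329
grip_force: 59.8
```

step_arm:
  targets:
    - [[0,0,0],[-26,16,0],20]
    - [[0,0,0],[-26,16,0],20]
    - [[0,0,0],[-26,17,0],20]
    - [[0,0,0],[-26,17,0],20]
    - [[0,0,0],[-26,17,0],20]

```text
time: 11.92
tool_pos: [0.6573, -0.1459, 0.1964]
tcp_rot: [-2.22, -2.219, 0.003]
wrist_force: [0.3, -0.3, -4.1]
width: 0.329
grip_force: 59.8
```

step_arm:
  targets:
    - [[0,0,0],[-20,12,0],20]
    - [[0,0,0],[-12,7,0],20]
    - [[0,0,0],[-7,5,0],20]
    - [[0,0,0],[0,0,0],20]
    - [[0,0,0],[0,0,0],20]

```text
time: 12.33
tool_pos: [0.6811, -0.1824, 0.1974]
tcp_rot: [-2.22, -2.219, 0.001]
wrist_force: [0.5, 0.7, -4.4]
width: 0.331
grip_force: 59.9
```

```bash
python3 -c "
from h import *
look(['tray_red'],'w4')"
```

```text
tray_red 0.79 (328, 224) [ 0.6807 -0.1802  0.    ]
[ 0.6811 -0.1824  0.1974]
```

View pics/w4.png

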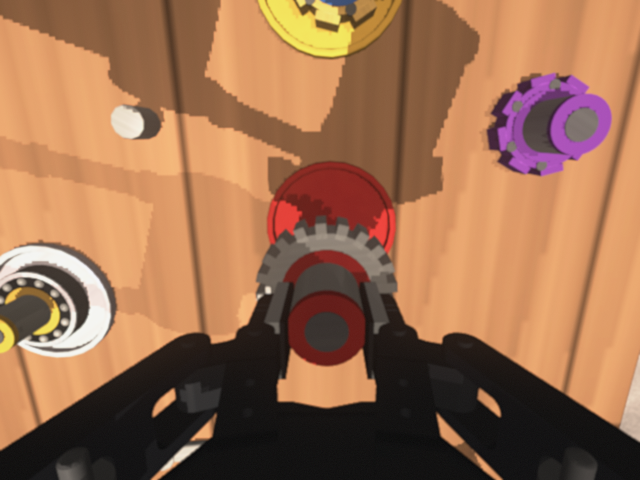

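The spur gear is held upright over the red tray, centred at (331,222). The bearing is standing flat in the bare tray. Lowering.

step_arm:
  targets:
    - [[0,0,0],[2,1,10],20]
    - [[0,0,0],[0,0,22],20]
    - [[0,0,0],[0,0,25],20]
    - [[0,0,0],[0,0,16],20]
    - [[0,0,0],[0,0,10],20]

```text
time: 12.85
tool_pos: [0.6808, -0.1791, 0.1119]
tcp_rot: [-2.217, -2.22, 0.004]
wrist_force: [-0.7, -0.6, -5.1]
width: 0.332
grip_force: 59.9
```

step_arm:
  targets:
    - [[0,0,0],[0,0,6],20]
    - [[0,0,0],[0,0,4],20]
    - [[0,0,0],[0,0,2],20]
    - [[0,0,0],[0,0,1],20]
    - [[0,0,0],[0,0,0.5],20]

```text
time: 13.27
tool_pos: [0.6838, -0.1812, 0.1031]
tcp_rot: [2.22, 2.22, 0.002]
wrist_force: [0.1, 1.1, -4.4]
width: 0.333
grip_force: 59.9
```

step_arm:
  targets:
    - [[0,0,0],[0,0,0.5],20]
    - [[0,0,0],[0,0,0.5],20]
    - [[0,0,0],[0,0,0],20]
    - [[0,0,0],[0,0,0],20]

```text
time: 13.6
tool_pos: [0.6831, -0.1811, 0.1012]
tcp_rot: [2.221, 2.221, 0.0]
wrist_force: [0.3, 0.0, -4.0]
width: 0.336
grip_force: 59.9
```

step_arm:
  targets:
    - [[0,0,0],[0,0,0.7],20]
    - [[0,0,0],[0,0,0.7],20]
    - [[0,0,0],[0,0,0.4],20]
    - [[0,0,0],[0,0,0],20]
    - [[0,0,0],[0,0,0],20]

```text
time: 14.02
tool_pos: [0.6831, -0.1811, 0.0999]
tcp_rot: [2.221, 2.221, 0.0]
wrist_force: [-3.6, -0.1, 2.9]
width: 0.328
grip_force: 60.7
```

In contact. I'll release and move on to the bevel gear.

step_arm:
  targets:
    - [[0,0,0],[0,0,0],85]
    - [[0,0,0],[0,0,0],85]
    - [[0,0,0],[0,0,0],85]
    - [[0,0,0],[0,0,0],85]
    - [[0,0,0],[0,0,0],85]

```text
time: 14.43
tool_pos: [0.6832, -0.181, 0.0992]
tcp_rot: [2.221, 2.221, 0.0]
wrist_force: [1.1, -0.5, -0.1]
width: 0.99
grip_force: 0.0
```

step_arm:
  targets:
    - [[0,0,0],[0,0,-10],85]
    - [[0,0,0],[0,0,-25],85]
    - [[0,0,0],[0,0,-30],85]
    - [[0,0,0],[0,0,-25],85]
    - [[0,0,0],[0,0,-12],85]

```text
time: 14.85
tool_pos: [0.685, -0.1816, 0.2065]
tcp_rot: [2.217, 2.217, 0.005]
wrist_force: [0.5, -0.7, 0.6]
width: 0.998
grip_force: 0.0
```

step_arm:
  targets:
    - [[0,0,0],[18,-1,0],85]
    - [[0,0,0],[30,-1,0],85]
    - [[0,0,0],[32,-2,0],85]
    - [[0,0,0],[32,-2,0],85]
    - [[0,0,0],[32,-2,0],85]

```text
time: 15.27
tool_pos: [0.6736, -0.0349, 0.1995]
tcp_rot: [-2.22, -2.219, 0.002]
wrist_force: [1.2, 0.2, -0.6]
width: 0.998
grip_force: 0.0
```

step_arm:
  targets:
    - [[0,0,0],[32,-2,0],85]
    - [[0,0,0],[32,-2,0],85]
    - [[0,0,0],[32,-1,0],85]
    - [[0,0,0],[32,-1,0],85]
    - [[0,0,0],[28,0,0],85]

```text
time: 15.68
tool_pos: [0.6672, 0.1218, 0.1995]
tcp_rot: [-2.219, -2.221, 0.003]
wrist_force: [0.7, 0.8, -0.3]
width: 0.997
grip_force: 0.0
```

step_arm:
  targets:
    - [[0,0,0],[18,0,0],85]
    - [[0,0,0],[11,0,0],85]
    - [[0,0,0],[0,0,0],85]
    - [[0,0,0],[0,0,0],85]

```text
time: 16.02
tool_pos: [0.6683, 0.1483, 0.2001]
tcp_rot: [-2.22, -2.223, 0.003]
wrist_force: [0.7, -0.4, 0.3]
width: 0.995
grip_force: 0.0
```

```bash
python3 -c "
from h import *
look(['bevel_gear_center','tray_blue'],'w5')"
```

```text
bevel_gear_center 0.91 (332, 236) [0.6709 0.1479 0.028 ]
[0.6683 0.1483 0.2001]
```

View pics/w5.png

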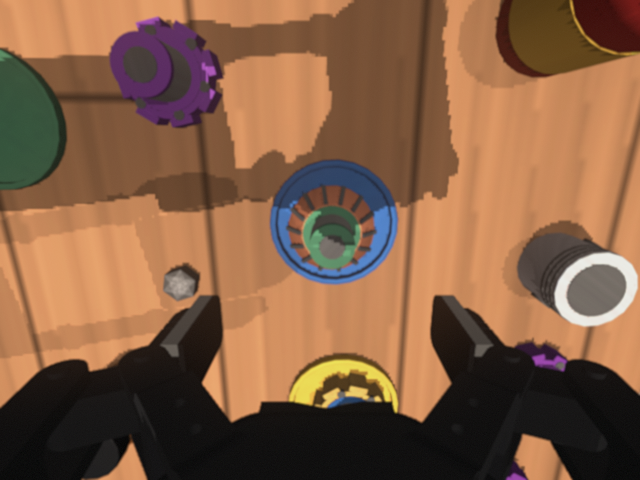

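The bevel gear is at (332,236), in the blue tray centred at (333,221), and nothing is near the finger paths. Grasping.

step_arm:
  targets:
    - [[0,0,0],[0,2,22],85]
    - [[0,0,0],[0,0,30],85]
    - [[0,0,0],[0,0,25],85]
    - [[0,0,0],[0,0,15],85]
    - [[0,0,0],[0,0,8],85]

```text
time: 16.58
tool_pos: [0.6694, 0.1464, 0.098]
tcp_rot: [-2.221, -2.218, 0.006]
wrist_force: [-0.8, -1.0, -1.4]
width: 1.0
grip_force: 0.0
```

step_arm:
  targets:
    - [[0,0,0],[0,0,0],85]
    - [[0,0,0],[0,0,0],20]
    - [[0,0,0],[0,0,0],20]
    - [[0,0,0],[0,0,0],20]
    - [[0,0,0],[0,0,0],20]

```text
time: 17.0
tool_pos: [0.6722, 0.1483, 0.103]
tcp_rot: [2.22, 2.22, 0.004]
wrist_force: [0.1, 0.2, 0.4]
width: 0.449
grip_force: 0.0
```

step_arm:
  targets:
    - [[0,0,0],[0,0,0],20]
    - [[0,0,0],[0,0,0],20]
    - [[0,0,0],[0,0,0],20]
    - [[0,0,0],[0,0,0],20]

```text
time: 17.33
tool_pos: [0.672, 0.1483, 0.1029]
tcp_rot: [2.22, 2.221, 0.003]
wrist_force: [-0.4, 0.7, 5.1]
width: 0.325
grip_force: 60.2
```

step_arm:
  targets:
    - [[0,0,0],[0,0,-8],20]
    - [[0,0,0],[0,0,-18],20]
    - [[0,0,0],[0,0,-25],20]
    - [[0,0,0],[0,0,-25],20]
    - [[0,0,0],[0,0,-18],20]

```text
time: 17.75
tool_pos: [0.6708, 0.148, 0.1964]
tcp_rot: [-2.221, -2.221, 0.0]
wrist_force: [0.5, -1.0, -3.1]
width: 0.327
grip_force: 59.5
```

step_arm:
  targets:
    - [[0,0,0],[3,-9,-6],20]
    - [[0,0,0],[6,-18,0],20]
    - [[0,0,0],[8,-26,0],20]
    - [[0,0,0],[9,-26,0],20]
    - [[0,0,0],[9,-26,0],20]

```text
time: 18.17
tool_pos: [0.563, 0.1829, 0.1992]
tcp_rot: [-2.221, -2.219, 0.005]
wrist_force: [-0.5, 1.0, -3.3]
width: 0.333
grip_force: 59.7
```

step_arm:
  targets:
    - [[0,0,0],[9,-26,0],20]
    - [[0,0,0],[9,-26,0],20]
    - [[0,0,0],[9,-26,0],20]
    - [[0,0,0],[8,-26,0],20]
    - [[0,0,0],[5,-17,0],20]

```text
time: 18.58
tool_pos: [0.4405, 0.2229, 0.199]
tcp_rot: [-2.219, -2.22, 0.007]
wrist_force: [-0.5, -0.8, -3.5]
width: 0.328
grip_force: 59.8
```

step_arm:
  targets:
    - [[0,0,0],[3,-10,0],20]
    - [[0,0,0],[1,-5,0],20]
    - [[0,0,0],[0,0,0],20]
    - [[0,0,0],[0,0,0],20]

```text
time: 18.92
tool_pos: [0.4304, 0.2269, 0.201]
tcp_rot: [2.221, 2.221, 0.001]
wrist_force: [0.5, 0.6, -2.9]
width: 0.329
grip_force: 59.8
```

```bash
python3 -c "
from h import *
look(['tray_green'],'w6')"
```

```text
[0.4304 0.2269 0.201 ]
```

View pics/w6.png

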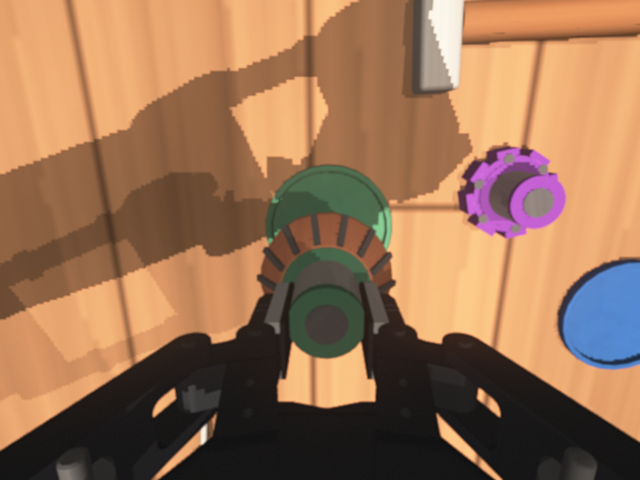

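The bevel gear is upright over the green tray, centred at about (330,226). Lowering.

step_arm:
  targets:
    - [[0,0,0],[0,0,10],20]
    - [[0,0,0],[0,0,22],20]
    - [[0,0,0],[0,0,25],20]
    - [[0,0,0],[0,0,16],20]
    - [[0,0,0],[0,0,10],20]

```text
time: 19.43
tool_pos: [0.429, 0.226, 0.1151]
tcp_rot: [-2.222, -2.219, 0.006]
wrist_force: [-1.1, -0.6, -3.6]
width: 0.33
grip_force: 59.7
```

step_arm:
  targets:
    - [[0,0,0],[0,0,6],20]
    - [[0,0,0],[0,0,4],20]
    - [[0,0,0],[0,0,2],20]
    - [[0,0,0],[0,0,1],20]
    - [[0,0,0],[0,0,0.5],20]

```text
time: 19.85
tool_pos: [0.4308, 0.2273, 0.1054]
tcp_rot: [2.221, 2.221, 0.003]
wrist_force: [-0.6, 1.3, -3.2]
width: 0.328
grip_force: 59.7
```

step_arm:
  targets:
    - [[0,0,0],[0,0,0.7],20]
    - [[0,0,0],[0,0,0.6],20]
    - [[0,0,0],[0,0,0],20]
    - [[0,0,0],[0,0,0],20]

```text
time: 20.18
tool_pos: [0.4301, 0.2271, 0.1036]
tcp_rot: [2.221, 2.221, 0.001]
wrist_force: [0.1, 0.3, -3.7]
width: 0.327
grip_force: 59.7
```

step_arm:
  targets:
    - [[0,0,0],[0,0,0.6],20]
    - [[0,0,0],[0,0,0.6],20]
    - [[0,0,0],[0,0,0],20]
    - [[0,0,0],[0,0,0],20]

```text
time: 20.52
tool_pos: [0.4302, 0.2271, 0.1029]
tcp_rot: [2.221, 2.221, 0.0]
wrist_force: [-3.8, -1.0, 6.0]
width: 0.331
grip_force: 60.8
```

In contact. I'll release and go to the clutch hub, the blue-marked one in the yellow tray.

step_arm:
  targets:
    - [[0,0,0],[0,0,0],85]
    - [[0,0,0],[0,0,0],85]
    - [[0,0,0],[0,0,0],85]
    - [[0,0,0],[0,0,0],85]
    - [[0,0,0],[0,0,0],85]

```text
time: 20.93
tool_pos: [0.4301, 0.227, 0.1021]
tcp_rot: [2.221, 2.221, 0.0]
wrist_force: [0.8, -0.6, -0.1]
width: 0.988
grip_force: 0.0
```

step_arm:
  targets:
    - [[0,0,0],[0,0,-10],85]
    - [[0,0,0],[0,0,-25],85]
    - [[0,0,0],[0,0,-30],85]
    - [[0,0,0],[0,0,-25],85]
    - [[0,0,0],[0,0,-9],85]

```text
time: 21.35
tool_pos: [0.4321, 0.228, 0.2059]
tcp_rot: [2.22, 2.22, 0.011]
wrist_force: [0.6, 1.9, 0.6]
width: 0.995
grip_force: 0.0
```

step_arm:
  targets:
    - [[0,0,0],[-12,13,0],85]
    - [[0,0,0],[-20,21,0],85]
    - [[0,0,0],[-22,23,0],85]
    - [[0,0,0],[-22,23,0],85]
    - [[0,0,0],[-22,23,0],85]

```text
time: 21.77
tool_pos: [0.5336, 0.128, 0.2009]
tcp_rot: [-2.221, -2.222, 0.0]
wrist_force: [0.6, 1.5, 0.4]
width: 0.997
grip_force: 0.0
```

step_arm:
  targets:
    - [[0,0,0],[-22,24,0],85]
    - [[0,0,0],[-22,24,0],85]
    - [[0,0,0],[-22,24,0],85]
    - [[0,0,0],[-22,24,0],85]
    - [[0,0,0],[-22,23,0],85]

```text
time: 22.18
tool_pos: [0.6528, 0.0177, 0.2005]
tcp_rot: [-2.221, -2.221, 0.001]
wrist_force: [-0.1, -0.4, 1.2]
width: 0.991
grip_force: 0.0
```

step_arm:
  targets:
    - [[0,0,0],[-18,19,0],85]
    - [[0,0,0],[-11,11,0],85]
    - [[0,0,0],[-5,5,0],85]
    - [[0,0,0],[0,0,0],85]
    - [[0,0,0],[0,0,0],85]

```text
time: 22.6
tool_pos: [0.6863, -0.0147, 0.2005]
tcp_rot: [-2.221, -2.22, 0.001]
wrist_force: [0.5, 0.5, -0.6]
width: 0.997
grip_force: 0.0
```

```bash
python3 -c "
from h import *
look(['clutch_hub_center','tray_yellow'],'w7')"
```

```text
clutch_hub_center 0.98 (328, 239) [ 0.686 -0.017  0.028]
clutch_hub_center 0.86 (557, 194) [0.843  0.0149 0.028 ]
[ 0.6863 -0.0147  0.2005]
```

View pics/w7.png

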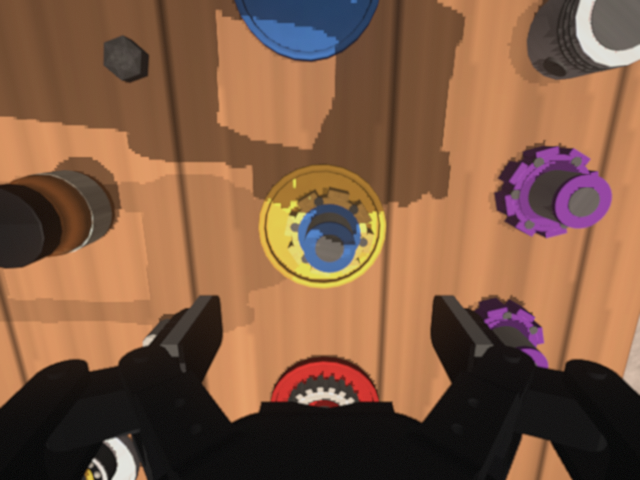

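The clutch hub is at (328,239) in the yellow tray, centred at (322,226). The purple look-alike at (557,194) is to the right and clear. Grasping.

step_arm:
  targets:
    - [[0,0,0],[-2,0,22],85]
    - [[0,0,0],[0,0,30],85]
    - [[0,0,0],[0,0,25],85]
    - [[0,0,0],[0,0,15],85]
    - [[0,0,0],[0,0,8],85]

```text
time: 23.17
tool_pos: [0.6847, -0.016, 0.0982]
tcp_rot: [-2.218, -2.22, 0.005]
wrist_force: [-0.6, -0.0, -0.4]
width: 0.99
grip_force: 0.0
```

step_arm:
  targets:
    - [[0,0,0],[0,0,0],85]
    - [[0,0,0],[0,0,0],20]
    - [[0,0,0],[0,0,0],20]
    - [[0,0,0],[0,0,0],20]
    - [[0,0,0],[0,0,0],20]

```text
time: 23.58
tool_pos: [0.6882, -0.0171, 0.103]
tcp_rot: [2.22, 2.22, 0.003]
wrist_force: [0.5, 0.2, 0.2]
width: 0.444
grip_force: 0.0
```

step_arm:
  targets:
    - [[0,0,0],[0,0,0],20]
    - [[0,0,0],[0,0,0],20]
    - [[0,0,0],[0,0,0],20]
    - [[0,0,0],[0,0,0],20]

```text
time: 23.92
tool_pos: [0.6882, -0.0171, 0.1031]
tcp_rot: [2.22, 2.22, 0.003]
wrist_force: [-0.1, -0.2, 6.1]
width: 0.376
grip_force: 60.5
```

step_arm:
  targets:
    - [[0,0,0],[0,0,-8],20]
    - [[0,0,0],[0,0,-18],20]
    - [[0,0,0],[0,0,-25],20]
    - [[0,0,0],[0,0,-25],20]
    - [[0,0,0],[0,0,-18],20]

```text
time: 24.33
tool_pos: [0.6868, -0.017, 0.1964]
tcp_rot: [-2.221, -2.221, 0.0]
wrist_force: [0.3, 0.9, -2.9]
width: 0.374
grip_force: 60.0
```

step_arm:
  targets:
    - [[0,0,0],[8,-1,-6],20]
    - [[0,0,0],[20,-2,0],20]
    - [[0,0,0],[28,-3,0],20]
    - [[0,0,0],[28,-3,0],20]
    - [[0,0,0],[28,-3,0],20]

```text
time: 24.75
tool_pos: [0.6734, 0.0962, 0.1992]
tcp_rot: [-2.221, -2.219, 0.004]
wrist_force: [0.5, 0.2, -3.5]
width: 0.378
grip_force: 60.1
```

step_arm:
  targets:
    - [[0,0,0],[26,-2,0],20]
    - [[0,0,0],[18,-2,0],20]
    - [[0,0,0],[12,0,0],20]
    - [[0,0,0],[0,0,0],20]
    - [[0,0,0],[0,0,0],20]

```text
time: 25.17
tool_pos: [0.6703, 0.1514, 0.1999]
tcp_rot: [-2.219, -2.223, 0.003]
wrist_force: [0.3, -1.7, -2.5]
width: 0.372
grip_force: 60.1
```

```bash
python3 -c "
from h import *
look(['tray_blue'],'w8')"
```

```text
tray_blue 0.87 (329, 222) [0.6707 0.1542 0.    ]
[0.6703 0.1514 0.1999]
```

View pics/w8.png

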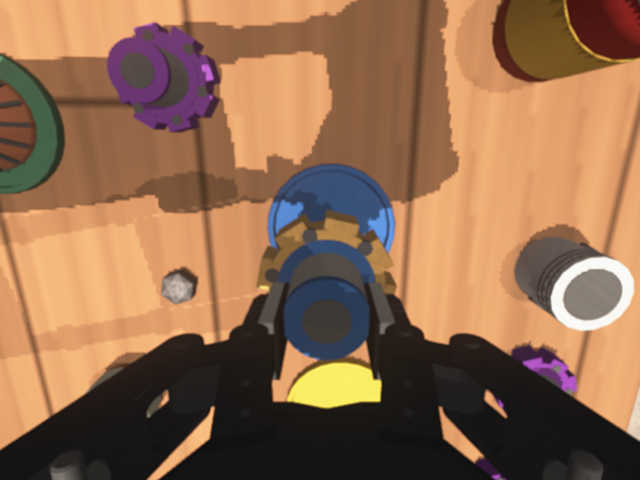

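The clutch hub is upright over the blue tray, centred at (331,224). Lowering.

step_arm:
  targets:
    - [[0,0,0],[1,0,10],20]
    - [[0,0,0],[0,0,22],20]
    - [[0,0,0],[0,0,25],20]
    - [[0,0,0],[0,0,15],20]
    - [[0,0,0],[0,0,9],20]

```text
time: 25.68
tool_pos: [0.6691, 0.1506, 0.1163]
tcp_rot: [-2.221, -2.218, 0.007]
wrist_force: [-0.2, -1.2, -3.8]
width: 0.375
grip_force: 60.0
```

step_arm:
  targets:
    - [[0,0,0],[0,0,6],20]
    - [[0,0,0],[0,0,4],20]
    - [[0,0,0],[0,0,2],20]
    - [[0,0,0],[0,0,1],20]
    - [[0,0,0],[0,0,0.5],20]

```text
time: 26.1
tool_pos: [0.6718, 0.1522, 0.1077]
tcp_rot: [2.221, 2.221, 0.003]
wrist_force: [0.2, -0.2, -3.5]
width: 0.376
grip_force: 60.0
```

step_arm:
  targets:
    - [[0,0,0],[0,0,0.7],20]
    - [[0,0,0],[0,0,0.6],20]
    - [[0,0,0],[0,0,0],20]
    - [[0,0,0],[0,0,0],20]

```text
time: 26.43
tool_pos: [0.6711, 0.1521, 0.1056]
tcp_rot: [2.221, 2.221, 0.001]
wrist_force: [0.7, -0.4, -2.9]
width: 0.376
grip_force: 60.0
```

step_arm:
  targets:
    - [[0,0,0],[0,0,1],20]
    - [[0,0,0],[0,0,0.7],20]
    - [[0,0,0],[0,0,0.6],20]
    - [[0,0,0],[0,0,0],20]
    - [[0,0,0],[0,0,0],20]

```text
time: 26.85
tool_pos: [0.671, 0.152, 0.1032]
tcp_rot: [-2.221, -2.221, 0.0]
wrist_force: [-0.5, 0.3, -2.1]
width: 0.376
grip_force: 60.4
```

step_arm:
  targets:
    - [[0,0,0],[0,0,0.5],20]
    - [[0,0,0],[0,0,0],20]
    - [[0,0,0],[0,0,0],20]

```text
time: 27.1
tool_pos: [0.671, 0.152, 0.1031]
tcp_rot: [-2.221, -2.221, -0.0]
wrist_force: [-4.1, 0.3, 3.4]
width: 0.374
grip_force: 60.8
```

step_arm:
  targets:
    - [[0,0,0],[0,0,0],85]
    - [[0,0,0],[0,0,0],85]
    - [[0,0,0],[0,0,0],85]
    - [[0,0,0],[0,0,0],85]
    - [[0,0,0],[0,0,0],85]

```text
time: 27.52
tool_pos: [0.6712, 0.152, 0.1025]
tcp_rot: [2.221, 2.221, 0.001]
wrist_force: [-1.6, 0.2, -0.8]
width: 0.991
grip_force: 0.0
```

step_arm:
  targets:
    - [[0,0,0],[0,0,-10],85]
    - [[0,0,0],[0,0,-25],85]
    - [[0,0,0],[0,0,-30],85]
    - [[0,0,0],[0,0,-25],85]
    - [[0,0,0],[0,0,-8],85]

```text
time: 27.93
tool_pos: [0.6736, 0.1525, 0.2068]
tcp_rot: [2.218, 2.218, 0.011]
wrist_force: [0.6, 0.1, 0.6]
width: 0.994
grip_force: 0.0
```

step_arm:
  targets:
    - [[0,0,0],[-14,-8,0],85]
    - [[0,0,0],[-24,-13,0],85]
    - [[0,0,0],[-28,-15,0],85]
    - [[0,0,0],[-28,-15,0],85]
    - [[0,0,0],[-28,-15,0],85]

```text
time: 28.35
tool_pos: [0.604, 0.0291, 0.2003]
tcp_rot: [-2.22, -2.222, 0.0]
wrist_force: [0.1, -0.3, 0.0]
width: 0.995
grip_force: 0.0
```

step_arm:
  targets:
    - [[0,0,0],[-28,-15,0],85]
    - [[0,0,0],[-28,-15,0],85]
    - [[0,0,0],[-28,-15,0],85]
    - [[0,0,0],[-28,-15,0],85]
    - [[0,0,0],[-28,-15,0],85]

```text
time: 28.77
tool_pos: [0.5289, -0.1111, 0.2004]
tcp_rot: [2.221, 2.222, -0.0]
wrist_force: [-0.0, -1.2, -0.1]
width: 0.996
grip_force: 0.0
```

step_arm:
  targets:
    - [[0,0,0],[-28,-15,0],85]
    - [[0,0,0],[-28,-15,0],85]
    - [[0,0,0],[-28,-15,0],85]
    - [[0,0,0],[-24,-13,0],85]
    - [[0,0,0],[-16,-9,0],85]

```text
time: 29.18
tool_pos: [0.4615, -0.2359, 0.2005]
tcp_rot: [2.223, 2.22, -0.001]
wrist_force: [-0.5, -0.2, 0.1]
width: 0.994
grip_force: 0.0
```

step_arm:
  targets:
    - [[0,0,0],[-9,-5,0],85]
    - [[0,0,0],[-3,-2,0],85]
    - [[0,0,0],[0,0,0],85]
    - [[0,0,0],[0,0,0],85]

```text
time: 29.52
tool_pos: [0.4563, -0.2455, 0.2004]
tcp_rot: [-2.221, -2.221, -0.001]
wrist_force: [0.3, 0.1, -0.3]
width: 0.993
grip_force: 0.0
```

```bash
python3 -c "
from h import *
look(['bearing_center','tray_bare'],'w9')"
```

```text
bearing_center 0.9 (322, 236) [ 0.4523 -0.2456  0.028 ]
[ 0.4563 -0.2455  0.2004]
```

Measured bearing position agrees with where I placed it. Grasping.

step_arm:
  targets:
    - [[0,0,0],[0,-1,22],85]
    - [[0,0,0],[0,0,30],85]
    - [[0,0,0],[0,0,25],85]
    - [[0,0,0],[0,0,16],85]
    - [[0,0,0],[0,0,8],85]

```text
time: 30.08
tool_pos: [0.4538, -0.2442, 0.0967]
tcp_rot: [-2.217, -2.22, 0.002]
wrist_force: [-0.1, 1.0, -0.3]
width: 0.995
grip_force: 0.0
```

step_arm:
  targets:
    - [[0,0,0],[0,0,0],85]
    - [[0,0,0],[0,0,0],20]
    - [[0,0,0],[0,0,0],20]
    - [[0,0,0],[0,0,0],20]
    - [[0,0,0],[0,0,0],20]

```text
time: 30.5
tool_pos: [0.456, -0.2465, 0.1009]
tcp_rot: [2.219, 2.22, 0.001]
wrist_force: [-0.1, 0.3, 0.3]
width: 0.444
grip_force: 0.0
```

step_arm:
  targets:
    - [[0,0,0],[0,0,0],20]
    - [[0,0,0],[0,0,0],20]
    - [[0,0,0],[0,0,0],20]
    - [[0,0,0],[0,0,0],20]

```text
time: 30.83
tool_pos: [0.4558, -0.2465, 0.1009]
tcp_rot: [2.22, 2.22, 0.001]
wrist_force: [1.0, 0.5, 6.8]
width: 0.308
grip_force: 59.4
```

step_arm:
  targets:
    - [[0,0,0],[0,0,-8],20]
    - [[0,0,0],[0,0,-18],20]
    - [[0,0,0],[0,0,-25],20]
    - [[0,0,0],[0,0,-25],20]
    - [[0,0,0],[0,0,-18],20]

```text
time: 31.25
tool_pos: [0.4548, -0.2459, 0.1951]
tcp_rot: [2.221, 2.221, 0.0]
wrist_force: [0.7, 0.4, -3.0]
width: 0.311
grip_force: 59.4
```

step_arm:
  targets:
    - [[0,0,0],[8,8,-6],20]
    - [[0,0,0],[16,16,0],20]
    - [[0,0,0],[21,21,0],20]
    - [[0,0,0],[22,22,0],20]
    - [[0,0,0],[22,22,0],20]

```text
time: 31.67
tool_pos: [0.544, -0.1554, 0.1984]
tcp_rot: [-2.221, -2.219, 0.001]
wrist_force: [0.6, -0.9, -4.1]
width: 0.305
grip_force: 59.6
```

step_arm:
  targets:
    - [[0,0,0],[22,22,0],20]
    - [[0,0,0],[22,22,0],20]
    - [[0,0,0],[22,22,0],20]
    - [[0,0,0],[22,21,0],20]
    - [[0,0,0],[21,20,0],20]

```text
time: 32.08
tool_pos: [0.6512, -0.0458, 0.1978]
tcp_rot: [-2.219, -2.22, 0.002]
wrist_force: [-0.5, 0.2, -3.9]
width: 0.303
grip_force: 59.6
```

step_arm:
  targets:
    - [[0,0,0],[17,16,0],20]
    - [[0,0,0],[11,11,0],20]
    - [[0,0,0],[6,6,0],20]
    - [[0,0,0],[0,0,0],20]
    - [[0,0,0],[0,0,0],20]

```text
time: 32.5
tool_pos: [0.6832, -0.0142, 0.1986]
tcp_rot: [-2.22, -2.221, 0.003]
wrist_force: [-0.1, -0.1, -2.9]
width: 0.308
grip_force: 59.6
```

```bash
python3 -c "
from h import *
look(['tray_yellow'],'w10')"
```

```text
[ 0.6832 -0.0142  0.1986]
```

View pics/w10.png

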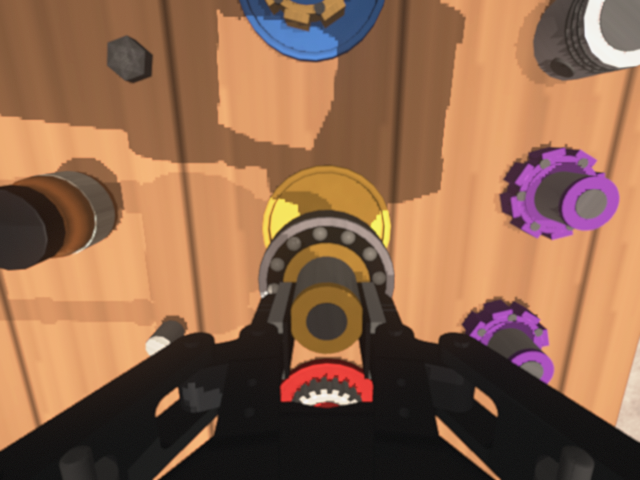

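The bearing is upright over the yellow tray, centred at about (327,228). Lowering.

step_arm:
  targets:
    - [[0,0,0],[-1,-1,10],20]
    - [[0,0,0],[0,0,22],20]
    - [[0,0,0],[0,0,25],20]
    - [[0,0,0],[0,0,16],20]
    - [[0,0,0],[0,0,9],20]

```text
time: 33.02
tool_pos: [0.6802, -0.016, 0.1138]
tcp_rot: [-2.22, -2.217, 0.006]
wrist_force: [-1.1, 0.2, -3.5]
width: 0.309
grip_force: 59.6
```

step_arm:
  targets:
    - [[0,0,0],[0,0,6],20]
    - [[0,0,0],[0,0,4],20]
    - [[0,0,0],[0,0,2],20]
    - [[0,0,0],[0,0,1],20]
    - [[0,0,0],[0,0,0.5],20]

```text
time: 33.43
tool_pos: [0.6838, -0.0151, 0.1051]
tcp_rot: [2.22, 2.22, 0.002]
wrist_force: [0.1, -0.0, -4.3]
width: 0.308
grip_force: 59.6
```

step_arm:
  targets:
    - [[0,0,0],[0,0,0.7],20]
    - [[0,0,0],[0,0,0.6],20]
    - [[0,0,0],[0,0,0],20]
    - [[0,0,0],[0,0,0],20]

```text
time: 33.77
tool_pos: [0.6831, -0.0149, 0.103]
tcp_rot: [2.221, 2.221, 0.0]
wrist_force: [0.3, 0.3, -4.1]
width: 0.303
grip_force: 59.6
```

step_arm:
  targets:
    - [[0,0,0],[0,0,0.8],20]
    - [[0,0,0],[0,0,0.7],20]
    - [[0,0,0],[0,0,0.5],20]
    - [[0,0,0],[0,0,0],20]
    - [[0,0,0],[0,0,0],20]

```text
time: 34.18
tool_pos: [0.683, -0.015, 0.101]
tcp_rot: [-2.221, -2.221, -0.0]
wrist_force: [-1.1, 0.8, -0.3]
width: 0.309
grip_force: 60.1
```

step_arm:
  targets:
    - [[0,0,0],[0,0,0.4],20]
    - [[0,0,0],[0,0,0],20]
    - [[0,0,0],[0,0,0],20]

```text
time: 34.43
tool_pos: [0.683, -0.0149, 0.101]
tcp_rot: [2.221, 2.221, 0.0]
wrist_force: [-3.8, 1.0, 3.6]
width: 0.31
grip_force: 60.3
```

Contact made. I'll release, rise straight up, and check the scene.

step_arm:
  targets:
    - [[0,0,0],[0,0,0],85]
    - [[0,0,0],[0,0,0],85]
    - [[0,0,0],[0,0,0],85]
    - [[0,0,0],[0,0,0],85]
    - [[0,0,0],[0,0,0],85]

```text
time: 34.85
tool_pos: [0.6832, -0.015, 0.1003]
tcp_rot: [2.221, 2.221, 0.0]
wrist_force: [0.3, -0.3, -0.4]
width: 0.986
grip_force: 0.0
```

step_arm:
  targets:
    - [[0,0,0],[0,0,-10],85]
    - [[0,0,0],[0,0,-25],85]
    - [[0,0,0],[0,0,-35],85]
    - [[0,0,0],[0,0,-35],85]
    - [[0,0,0],[0,0,-35],85]

```text
time: 35.27
tool_pos: [0.6827, -0.015, 0.2421]
tcp_rot: [-2.221, -2.221, 0.0]
wrist_force: [1.0, -0.4, -0.2]
width: 0.991
grip_force: 0.0
```

step_arm:
  targets:
    - [[0,0,0],[0,0,-35],85]
    - [[0,0,0],[0,0,-20],85]
    - [[0,0,0],[0,0,0],85]
    - [[0,0,0],[0,0,0],85]
    - [[0,0,0],[0,0,0],85]

```text
time: 35.68
tool_pos: [0.6825, -0.015, 0.2948]
tcp_rot: [-2.221, -2.221, 0.001]
wrist_force: [0.3, -0.4, -0.4]
width: 0.996
grip_force: 0.0
```

```bash
python3 - <<'E'
from h import *
for cam in("scene","side"):
    print(cam);look(list(Q),cam+"F",cam)
E
```

```text
scene
spur_gear_center 0.96 (225, 195) [ 0.6811 -0.181   0.028 ]
spur_gear_center 0.72 (281, 261) [ 0.6821 -0.0122  0.028 ]
bearing_center 0.56 (282, 261) [ 0.682  -0.0117  0.028 ]
clutch_hub_center 0.79 (200, 332) [0.8429 0.0142 0.028 ]
clutch_hub_center 0.66 (358, 331) [0.6639 0.15   0.028 ]
bevel_gear_center 0.64 (507, 277) [0.425  0.2248 0.028 ]
tray_red 0.97 (225, 202) [ 0.6819 -0.1901  0.    ]
tray_blue 0.59 (308, 130) [ 0.4516 -0.2508  0.    ]
tray_green 0.72 (502, 290) [0.4289 0.231  0.    ]
tray_bare 0.57 (306, 133) [ 0.4608 -0.2442  0.    ]
jar_center 0.85 (379, 206) [0.4941 0.0036 0.035 ]
[ 0.6825 -0.015   0.2948]
side
spur_gear_center 0.58 (324, 181) [ 0.6881 -0.1809  0.028 ]
bearing_center 0.8 (298, 226) [ 0.6811 -0.0081  0.028 ]
clutch_hub_center 0.94 (246, 187) [ 0.8314 -0.0993  0.028 ]
clutch_hub_center 0.83 (215, 219) [0.8399 0.0282 0.028 ]
bevel_gear_center 0.95 (399, 346) [0.4272 0.232  0.028 ]
tray_red 0.56 (326, 191) [ 0.6852 -0.1865  0.    ]
tray_yellow 0.59 (297, 239) [ 0.6813 -0.0028  0.    ]
tray_blue 0.69 (269, 292) [0.6728 0.1581 0.    ]
tray_bare 0.69 (431, 199) [ 0.4652 -0.2362  0.    ]
jar_center 0.75 (393, 246) [0.4935 0.0026 0.035 ]
jar_center 0.54 (298, 223) [ 0.6804 -0.0063  0.035 ]
[ 0.683 -0.015  0.295]
```

View pics/sideF.png

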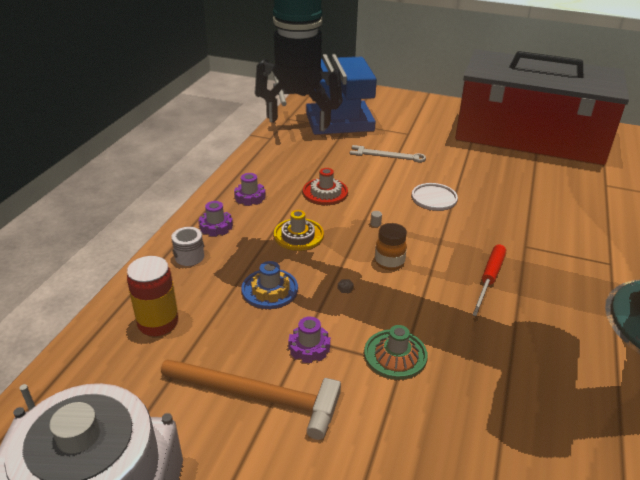

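The side picture shows every part upright in its own tray: spur in red (326,185), bearing in yellow (298,230), clutch in blue (269,285), bevel in green (397,348). The bare tray at (434,197) is empty and the jar is still standing at (391,247). Handing in.

```bash
python3 -c "
from workcell import *
print(finish_job())"
```

```text
the job is handed in; nothing more can be done
None
```

All four parts stand hub up in the trays of their own colour, the bare tray is empty, the jar is standing, and the job was handed in at about 36 s on the robot's clock; no verdict came back.

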